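Show the top die of a dowelled stack to the inspection camera

ROBOT

A 6-joint arm with a two-finger parallel gripper is mounted at the origin on a cart in front of the work surface, level with it; the furniture and walls round the work are solid. World frame = base frame: x ahead of the robot, y to its left, z up, the work surface at z = 0. Lengths are in m, angles in rad, forces in N, time in s.
With the tool pointing down it reaches from about 0.35 to 0.85 m from the base axis. Payload 8.1 kg.
Tool frame: the origin (TCP) lies on the centre line of the jaws, within the pads' length; the fingertips stand 17 mm ahead of it and the grasp point (between the pads) lies 2 mm behind it; z points along the fingers, y is the line along which they close (so a half turn about z gives the same grasp; the last joint's range is limited). The gripper opens to 93 mm and grips with 3 to 60 N. Pads are 15 mm wide; open, the fingers measure 128 mm over their backs; the gripper's body (75 mm by 188 mm) begins 65 mm behind the grasp point.
Start: joints at [-1.396, 0.13, 1.488, -0, 1.523, -0.085], TCP at [0.154, -0.58, 0.236] pointing down, gripper open.
Joint ranges: [-2.96, 2.96], [-0.89, 2.26], [0.02, 2.5], [-1.34, 4.48], [0, 2.73], [-2.66, 2.66]. Speed limits (rad/s): [2.39, 2.39, 2.79, 3.14, 3.14, 3.14].

INTERFACE

Orientations are given as a rotation vector (axis times angle).
In Python, from plant import robot, optics, close_job, models gives the robot as it stands.
- The arm moves only by the shell command python3 -m inch 'ROWS' [OPENING] [FORCE]. ROWS is a JSON object of lists of equal length, an entry for each row: "travel": the shift along the tool's x, y, z in m, a list of three; "spin": the turn about the tool's z in rad. In form: {"travel": [[x, y, z], ...], "spin": [spin, ...]}. A call has 1 to 10 rows; each row is the pose to reach, as a shift and turn from the pose commanded when the call began, along the tool's axes at that moment; what a row does not reach only later rows make up. A row lasts 1/12 s, in which the tool goes at most 41.7 mm and 7.16 degrees, less where a joint would pass 70% of its speed; a pose out of reach is approached as far as the arm can. A call with a gripper value outside its range is refused whole. OPENING is the closure, from 0 (fully open) to 1 (shut), set as the call begins (- or left out, the last holds). The fingers move at their own pace and stop on an object; FORCE is the grip in N (left out, the last holds). Time passes only in rows, so rows that repeat a pose let the fingers close. It gives the time, the measured TCP pose, the force, the opening and the grip force at its end, in the units of the state.
- robot.read_state(): the state, without advancing time (a new reading comes with each control period).
- optics.read_camera(name): name is "scene" or "top" or "wrist"; returns (picture, depth): 420x560x3 uint8, red, green, blue; 420x560 float32, m along the optical axis (not along the pixel's ray), 0 where there is no reading.
- optics.camera_info(name): a dict with "camera_matrix" (3x3 intrinsics, pixels), "dist" ([k1, k2, p1, p2, k3] as OpenCV has them; the pictures are not rectified), "view" (4x4, takes a point from world to camera coordinates). Camera axes: x right, y down, z forward; pixel columns grow to the right and rows downward; lengths in m; the calibration is good to about 2 mm. A picture is of the moment at which its call begins: read the wrist's pose just before it. camera_info takes no time and is no camera call; for the wrist camera it gives the pose at the moment of the call.
- close_job(): hands the job in; it is judged then, once.
Trained networks look in the newest picture that a camera, given by its name, has taken for a name from the list of things; names that differ only in an ending like _2 or _b are one class to them, and where a whole thing is asked for, a point or a joint stands for the part that bears it (a point fixed in the world has none). Each returns a list of dicts, best first, with "p" (0 to 1); they miss things now and then, are a little off and sometimes report something else, mostly with a low value. They report only what shows in the picture. A call takes as long as a camera call. They do not tell look-alikes from the thing itself.
- models.look_for(camera, name): "centre" ([x, y, z] in m, in world coordinates, good to about 4 mm: the middle of the surface that is visible of it).
- models.masks_of(camera, name): "region" (420x560 bool, what is visible of it).
The state is a dict: "t": time; "q": joint angles; "dq": joint speeds; "joint_torque": joint torques, N m; "tool_pos": TCP position; "orientation": TCP orientation; "force": force on the tool from outside, world axes, zero at the start; "wrist_torque": the same for the moment, N m; "opening": finger opening in m; "gripper_force": force on a finger pad.
Only numpy, scipy, OpenCV 4.12 (cv2) and the standard library are available. Lean on these libraries where they do the work, as an engineer would, in place of code of your own. Each camera call takes 0.05 s, during which the arm holds its last target. There are 200 camera calls.

TASK

The three drilled brass dies are still stacked on the dowels of the drilling jig, under its swing strap. Swing the strap a quarter turn or more, clear of the stack, lift only the top die up off the dowels, and present its underside to the small tilted inspection camera for a burr check: middle of the die on the lens axis and 90 mm in front of the lens, face square to the lens, long edges parallel with the camera's tilt axle. Finish while still holding it there, steady in the air; the other two dies stay on the dowels, and the camera and the tools lying about stay as they are.

Things in the scene. Friction and masses are not known exactly. Their poses are not given: they have to be found in the camera images.
- drill_jig: fixed drilling jig: dark steel plate 92 x 140 x 12 mm. Origin on the desk under the middle of the die stack, z up; y runs along the dies' long edges towards the strap's post, 50 mm out (plate from y = -58 to +82, x = +-46 mm). Two 6 mm dowels with tapered noses stand at (x, y) = (13, 22) and (-13, -22) mm; their tips, 42 mm above the desk, stand 6 mm above the stack
- swing_strap (a joint): steel strap over the dies, 14 wide, 8 thick, 70 mm long from its pivot, nut slackened; turns about the upright post (friction 0.03 N m), stays where left. 0 = across the stack (from the post in the jig's -y direction), 1.5 mm above the top die; grows as the free end swings clockwise seen from above, past the jig's -x side, to its stop at 1.9 rad. Clear of the dies beyond 1.2 rad
- strap_knob (a point): centre of the black ball knob, 20 mm across, on an 8 mm stem near the strap's free end; 56 mm from the pivot axis, 73.5 mm above the desk, 28 mm above the strap's top face
- strap_pivot (a point): point on the strap's vertical pivot axis, at the height of the knob's centre; a knurled nut of 21 mm diameter stands there, its top 61 mm above the desk
- die_top: uppermost of three equal brass dies: plate 46 mm (x) x 64 mm (y) x 8 mm (z), round 22 mm opening in the middle, two 8.5 mm dowel holes, about 0.15 kg. Origin at the middle of its underside, z up, its top at z = +8 mm. At the start its underside is 28 mm above the desk and its axes are the jig's. The long sides of the stack stand free above the jig plate
- die_middle: the die under it, same shape and frame, underside 20 mm above the desk at the start
- die_bottom: the lowest die, same shape and frame, lying on the jig plate, underside 12 mm above the desk
- camera_lens (a point): middle of the front of the inspection camera's lens and white ring light (62 mm across). The black head looks up out of an aluminium yoke (base 95 x 100 mm; tilt axle 80 mm above the desk, 45 mm behind this point, 92 mm long). Site z: where the camera looks; y: along the level tilt axle. The head leans 0.2 to 0.5 rad from vertical to its own -x side, roughly to the robot; stiff
- camera_focus (a point): the point in the air where the middle of the die's underside is wanted: on the lens axis, 90 mm in front of camera_lens; same axes
- brass_brush: bystander: wooden block brush with brass bristles, 22 x 151 x 32 mm, lying between the jig and the camera; origin under its middle
- eye_loupe: bystander: black eye loupe, 46 mm across, 35 mm high, standing behind the work; origin under its middle
- burnisher: bystander: burnisher with wooden handle, 28 x 166 x 28 mm, lying behind the work; origin under its middle
- flush_cutters: bystander: red-handled cutters, 38 x 122 x 10 mm, lying at the left front; origin under their middle
There are look-alikes about, which are no part of the job. Leave any black or blue look-alike of the die_top alone.

How it is judged:
By the outcome, as a careful person would: the job done as asked, in the order asked, and still so for the second after the job is handed in, while the arm keeps its last pose, push and grip.
It also fails if it takes over 54 s, if anything falls off the work surface, if the arm or the gripper's body presses on something with over 40 N, if the wrist force passes 120 N, or if a joint passes its speed limit or range.

## Working session

There is one attempt and no reset: what is moved stays moved. The work goes in short steps, Python scripts to look and compute and a shell command to move; the robot and the scene stay as the last step left them, time stands still between calls to the robot, and variables do not carry over. Pictures are saved under pics/ and viewed, at most 10 in all, crops included, and the job is handed in when it is done.

```bash
ls; mkdir -p pics
cat > h.py <<'E'
import numpy as np, cv2
from scipy.spatial.transform import Rotation as R
from plant import robot, optics, close_job, models
np.set_printoptions(precision=4,suppress=True)
def cloud(cam,depth,info=None):
    i=info or optics.camera_info(cam)
    K=np.array(i["camera_matrix"]);d=np.array(i["dist"],float);V=np.array(i["view"])
    h,w=depth.shape
    uv=np.stack(np.meshgrid(np.arange(w),np.arange(h)),-1).reshape(-1,1,2).astype(np.float64)
    n=cv2.undistortPoints(uv,K,d).reshape(h,w,2)
    P=np.dstack([n*depth[...,None],depth])
    return (P-V[:3,3])@V[:3,:3]   # world
E
python3 - <<'E'
from h import *
s=robot.read_state(); print(s)
for c in ["scene","top"]:
    im,d=optics.read_camera(c); cv2.imwrite(f"pics/{c}0.png",im[...,::-1]); np.savez(f"{c}0.npz",im=im,d=d)
    print(c,np.array(optics.camera_info(c)["view"]))
    for n in ["drill_jig","swing_strap","strap_knob","strap_pivot","die_top","camera_lens","brass_brush","eye_loupe","burnisher","flush_cutters"]:
        print(c,n,[(np.round(r["centre"],3),round(r["p"],2)) for r in models.look_for(c,n)][:4])
E
```

```text
pics
{'t': 0.0, 'q': array([-1.3964,  0.1311,  1.4892, -0.    ,  1.523 , -0.0854]), 'dq': array([ 0.0006, -0.0015, -0.0003,  0.0008, -0.0015, -0.0012]), 'joint_torque': array([  0.0017, -55.984 , -49.1762,   0.0767,   0.0358,  -0.0002]), 'tool_pos': array([ 0.1541, -0.5793,  0.2346]), 'orientation': array([-3.1134, -0.4068,  0.0001]), 'force': array([ 0.459 ,  0.8408, -0.2023]), 'wrist_torque': array([-0.0225,  0.0042, -0.0492]), 'gripper_force': 0.0, 'opening': 0.09264045320841661}
scene [[-0.9999 -0.01    0.0133  0.5347]
 [-0.0158  0.8175 -0.5757  0.0807]
 [-0.0051 -0.5758 -0.8176  1.6138]
 [ 0.      0.      0.      1.    ]]
scene drill_jig [(array([ 0.51 , -0.14 ,  0.016]), 0.9), (array([0.524, 0.18 , 0.122]), 0.68)]
scene swing_strap [(array([ 0.513, -0.163,  0.052]), 0.44)]
scene strap_knob [(array([0.371, 0.327, 0.008]), 0.69), (array([ 0.506, -0.161,  0.057]), 0.68)]
scene strap_pivot [(array([ 0.512, -0.158,  0.057]), 0.68)]
scene die_top [(array([ 0.505, -0.162,  0.057]), 0.72), (array([0.373, 0.331, 0.006]), 0.62), (array([ 0.464, -0.023,  0.002]), 0.6), (array([ 0.532, -0.
[... 704 characters left out ...]
p swing_strap [(array([ 0.51 , -0.158,  0.055]), 0.74)]
top strap_knob [(array([ 0.509, -0.156,  0.059]), 0.67)]
top strap_pivot [(array([ 0.505, -0.158,  0.056]), 0.68)]
top die_top [(array([0.415, 0.088, 0.01 ]), 0.93), (array([ 0.461, -0.026,  0.007]), 0.89), (array([ 0.382, -0.204,  0.007]), 0.65), (array([ 0.531, -0.313,  0.01 ]), 0.65)]
top camera_lens [(array([0.52 , 0.174, 0.12 ]), 0.79), (array([ 0.508, -0.161,  0.056]), 0.58), (array([ 0.522, -0.175,  0.037]), 0.5)]
top brass_brush [(array([0.551, 0.   , 0.03 ]), 0.9)]
top eye_loupe [(array([ 0.683, -0.126,  0.031]), 0.77)]
top burnisher [(array([0.678, 0.111, 0.027]), 0.66)]
top flush_cutters [(array([0.378, 0.321, 0.01 ]), 0.53)]
```

View pics/top0.png

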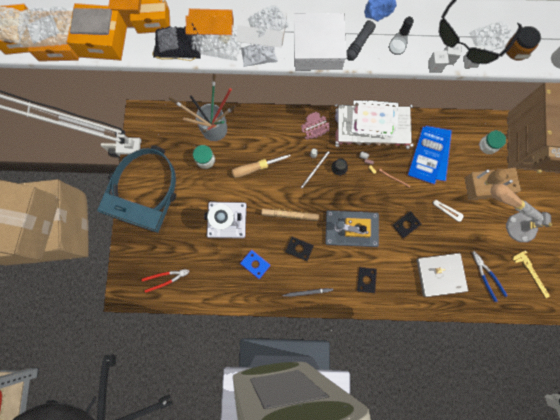

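View pics/scene0.png

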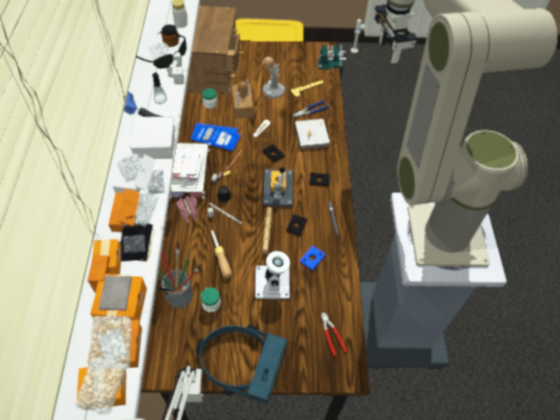

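The top view (x up, y left) shows the jig at about px (352,228) with the stack and the strap, the inspection camera at (226,219), and the brush between them at (290,215). The blue and black look-alikes are around (256,263), (299,248), (406,225) and (367,280). The scene view agrees. Next I move the wrist camera over the jig.

```bash
python3 -m inch '{"travel":[[0.2,-0.15,-0.1],[0.2,-0.15,-0.1],[0.2,-0.15,-0.1],[0.2,-0.15,-0.1],[0.2,-0.15,-0.1],[0.2,-0.15,-0.1],[0.39,-0.3,-0.1],[0.39,-0.3,-0.1],[0.39,-0.3,-0.1],[0.39,-0.3,-0.1]],"spin":[0,0,0,0,0,0,0,0,0,0]}' 0
python3 -m inch '{"travel":[[0.08,-0.06,0],[0.08,-0.06,0],[0.08,-0.06,0],[0.08,-0.06,0],[0.08,-0.06,0]],"spin":[0,0,0,0,0]}'
cat > wl.py <<'E'
from h import *
import sys
def wl(name):
    s=robot.read_state(); i=optics.camera_info("wrist"); im,d=optics.read_camera("wrist")
    cv2.imwrite(f"pics/{name}.png",im[...,::-1]); P=cloud("wrist",d,i)
    np.savez(f"{name}.npz",im=im,d=d,P=P)
    V=np.array(i["view"]); c=-V[:3,:3].T@V[:3,3]; T=R.from_rotvec(s["orientation"]).as_matrix()
    print("t",s["t"],"tcp",s["tool_pos"],"ori",s["orientation"],"q",s["q"],"cam",c,"cam in tool",T.T@(c-s["tool_pos"]),"camz in tool",T.T@V[2,:3],"open",s["opening"],s["gripper_force"],"F",s["force"])
    return s,i,im,d,P
if __name__=="__main__": wl(sys.argv[1])
E
python3 wl.py w1
```

```text
t: 1.93
tool_pos: [0.3987, -0.2626, 0.3336]
orientation: [3.114, 0.406, 0.001]
force: [0.1, -0.2, -0.8]
opening: 0.0932
gripper_force: 0.0
t: 2.35
tool_pos: [0.4601, -0.1852, 0.333]
orientation: [3.114, 0.411, -0.001]
force: [0.5, -0.2, 0.3]
opening: 0.0925
gripper_force: 0.0
t 2.35 tcp [ 0.4601 -0.1852  0.333 ] ori [ 3.1144  0.4109 -0.0006] q [-0.4858 -0.1724  1.6112 -0.0004  1.7029  0.8226] cam [ 0.5309 -0.1665  0.4813] cam in tool [ 0.0732  0.0003 -0.1483] camz in tool [-0.2615 -0.0002  0.9652] open 0.09252580937930449 0.0 F [ 0.4921 -0.1701  0.321 ]
```

View pics/w1.png

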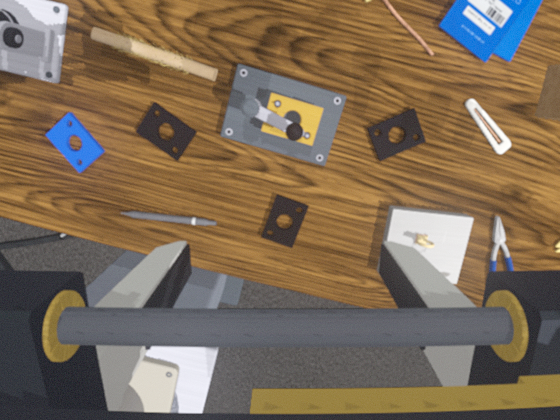

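Run:
```python
from h import *
for n in ["strap_knob","strap_pivot","die_top","drill_jig","swing_strap"]:
    print(n,[(np.round(r["centre"],4),round(r["p"],2)) for r in models.look_for("wrist",n)][:4])
z=np.load("w1.npz");P=z["P"];im=z["im"]
near=(abs(P[...,0]-.51)<.11)&(abs(P[...,1]+.16)<.13)
def rect(lo,hi,name):
    m=(near&(P[...,2]>lo)&(P[...,2]<hi)).astype(np.uint8)
    n,l,st,_=cv2.connectedComponentsWithStats(m)
    k=1+np.argmax(st[1:,4]); q=P[l==k]
    print(name,st[k],"zmed",np.median(q[:,2]),cv2.minAreaRect(q[:,:2].astype(np.float32)*1000))
rect(.008,.016,"plate"); rect(.032,.040,"die"); rect(.0415,.050,"strap");rect(.064,.09,"knob");rect(.055,.063,"nut")
for z0 in range(5,90,5):
    print(z0,(near&(P[...,2]*1000>z0-2.5)&(P[...,2]*1000<z0+2.5)).sum(),end=' ')
```

```text
strap_knob [(array([ 0.5102, -0.153 ,  0.0599]), 0.68)]
strap_pivot [(array([ 0.5102, -0.1555,  0.0565]), 0.85)]
die_top [(array([0.4176, 0.0868, 0.0113]), 0.78), (array([ 0.4643, -0.0265,  0.0098]), 0.75), (array([ 0.5213, -0.181 ,  0.0342]), 0.7), (array([ 0.3823, -0.2024,  0.0058]), 0.61)]
drill_jig [(array([ 0.5153, -0.1602,  0.0094]), 0.68), (array([ 0.5095, -0.1548,  0.0571]), 0.17)]
swing_strap [(array([ 0.5099, -0.1598,  0.0631]), 0.88)]
plate [ 221   63  125  103 5702] zmed 0.01125328960370062 ((517.6265258789062, -166.36679077148438), (139.79605102539062, 92.1462631225586), 88.7104263305664)
die [ 267   92   56   54 1141] zmed 0.03517171848889922 ((517.6527709960938, -177.95391845703125), (64.30826568603516, 46.34736251831055), 88.9168701171875)
strap [254 101  38  31 412] zmed 0.044604046591505464 ((513.2817993164062, -153.71116638183594), (47.078487396240234, 16.496110916137695), 74.21642303466797)
knob [285 122  18  19 268] zmed 0.07971390905061237 ((506.83697509765625, -182.83160400390625), (19.53598976135254, 18.552860260009766), 14.993630409240723)
nut [240  97  19  21 281] zmed 0.059359223214634445 ((518.769775390625, -128.2115478515625), (21.444873809814453, 19.984577178955078), 45.31111145019531)
5 831 10 5783 15 508 20 52 25 437 30 47 35 1305 40 52 45 419 50 2 55 23 60 259 65 0 70 2 75 70 80 174 85 22
```

The wrist view shows the jig at px (283,113), with the strap skewed over the brass dies, the knob at (294,131) and the nut at (249,106). The fitted sizes agree with the given ones:

| Item | Measured | Expected |
|---|---|---|
| Plate | 140 x 92 mm | 140 x 92 mm |
| Die | 64.3 x 46.3 mm | 64 x 46 mm |
| Knob to pivot | 55.9 mm | 56 mm |

The strap is at about 0.2 rad. I'll grip the knob.

```bash
python3 -m inch '{"travel":[[0.0457,0.0098,0.04],[0.0457,0.0098,0.08],[0.0457,0.0098,0.12],[0.0457,0.0098,0.16],[0.0457,0.0098,0.2],[0.0457,0.0098,0.215],[0.0457,0.0098,0.215],[0.0457,0.0098,0.215]],"spin":[-0.1,-0.2,-0.26,-0.26,-0.26,-0.26,-0.26,-0.26]}' 0.57 15
python3 - <<'E'
from h import *
s=robot.read_state();T=R.from_rotvec(s["orientation"]).as_matrix()
print(s["tool_pos"],s["opening"],T, T.T@(np.array([.5068,-.1828,.075])-s["tool_pos"]))
E
```

```text
t: 3.32
tool_pos: [0.5052, -0.1837, 0.1172]
orientation: [-3.035, -0.805, 0.004]
force: [0.8, -0.5, 0.2]
opening: 0.0443
gripper_force: 0.0
[ 0.5052 -0.1837  0.1172] 0.04426365197770348 [[ 0.8684  0.4958 -0.0029]
 [ 0.4958 -0.8684  0.0013]
 [-0.0019 -0.0026 -1.    ]] [0.0019 0.0001 0.0422]
```

```bash
python3 -m inch '{"travel":[[0.002,0,0.02],[0.002,0,0.042],[0.002,0,0.042],[0.002,0,0.042]],"spin":[0,0,0,0]}'
python3 -m inch '{"travel":[[0,0,0],[0,0,0],[0,0,0],[0,0,0],[0,0,0]],"spin":[0,0,0,0,0]}' 1 12
python3 - <<'E'
from h import *
s=robot.read_state();T=R.from_rotvec(s["orientation"]).as_matrix()
for rng in [np.linspace(.216,1.04,11),np.linspace(1.04,1.86,11)]:
    f=lambda a:np.array([-56*np.sin(a),-56*np.cos(a),0])
    print([list(np.round(T.T@(f(a)-f(rng[0])),1)[:2]) for a in rng[1:]])
E
```

```text
t: 3.65
tool_pos: [0.5088, -0.1832, 0.0779]
orientation: [3.036, 0.806, 0.001]
force: [1.3, -1.2, 1.1]
opening: 0.04
gripper_force: 0.0
t: 4.07
tool_pos: [0.5092, -0.1827, 0.0775]
orientation: [3.035, 0.807, 0.003]
force: [-0.5, 2.5, 6.5]
opening: 0.0189
gripper_force: 12.0
[[np.float64(-3.3), np.float64(-3.2)], [np.float64(-6.3), np.float64(-6.7)], [np.float64(-9.0), np.float64(-10.5)], [np.float64(-11.4), np.float64(-14.4)], [np.float64(-13.5), np.float64(-18.5)], [np.float64(-15.2), np.float64(-22.8)], [np.float64(-16.6), np.float64(-27.2)], [np.float64(-17.5), np.float64(-31.7)], [np.float64(-18.2), np.float64(-36.3)], [np.float64(-18.4), np.float64(-40.9)]]
[[np.float64(0.1), np.float64(-4.6)], [np.float64(0.7), np.float64(-9.2)], [np.float64(1.5), np.float64(-13.7)], [np.float64(2.8), np.float64(-18.1)], [np.float64(4.4), np.float64(-22.4)], [np.float64(6.4), np.float64(-26.5)], [np.float64(8.6), np.float64(-30.5)], [np.float64(11.3), np.float64(-34.3)], [np.float64(14.2), np.float64(-37.8)], [np.float64(17.4), np.float64(-41.1)]]
```

```bash
python3 -m inch '{"travel":[[-0.0033,-0.0032,0],[-0.0063,-0.0067,0],[-0.009,-0.0105,0],[-0.0114,-0.0144,0],[-0.0135,-0.0185,0],[-0.0152,-0.0228,0],[-0.0166,-0.0272,0],[-0.0175,-0.0317,0],[-0.0182,-0.0363,0],[-0.0184,-0.0409,0]],"spin":[0,0,0,0,0,0,0,0,0,0]}'
python3 -m inch '{"travel":[[0.0001,-0.0046,0],[0.0007,-0.0092,0],[0.0015,-0.0137,0],[0.0028,-0.0181,0],[0.0044,-0.0224,0],[0.0064,-0.0265,0],[0.0086,-0.0305,0],[0.0113,-0.0343,0],[0.0142,-0.0378,0],[0.0174,-0.0411,0]],"spin":[0,0,0,0,0,0,0,0,0,0]}'
python3 -m inch '{"travel":[[0,0,0],[0,0,0],[0,0,0],[0,0,0],[0,0,-0.04],[0,0,-0.08],[0,0,-0.12],[0,0,-0.12],[0,0,-0.12]],"spin":[0,0,0,0,0,0,0,0,0]}' 0.4
```

```text
t: 4.9
tool_pos: [0.4713, -0.1575, 0.0766]
orientation: [3.034, 0.806, -0.001]
force: [-0.9, -4.9, 5.1]
opening: 0.0189
gripper_force: 12.0
t: 5.73
tool_pos: [0.4666, -0.1113, 0.0759]
orientation: [-3.036, -0.808, 0.001]
force: [0.5, -3.9, 1.4]
opening: 0.019
gripper_force: 12.0
t: 6.48
tool_pos: [0.4686, -0.1126, 0.1993]
orientation: [3.033, 0.806, 0.008]
force: [-0.7, 0.0, -0.9]
opening: 0.0561
gripper_force: 0.0
```

```bash
python3 -m inch '{"travel":[[0.02,-0.02,-0.04],[0.04,-0.04,-0.07],[0.07,-0.07,-0.1],[0.1,-0.1,-0.13],[0.13,-0.13,-0.13],[0.16,-0.16,-0.13],[0.19,-0.19,-0.13],[0.213,-0.213,-0.13],[0.213,-0.213,-0.13],[0.213,-0.213,-0.13]],"spin":[0.1,0.2,0.3,0.4,0.5,0.52,0.52,0.52,0.52,0.52]}'
python3 wl.py w2
python3 - <<'E'
from h import *
print([(np.round(r["centre"],4),round(r["p"],2)) for r in models.look_for("wrist","camera_lens")][:4])
for c in ["top"]:
    im,d=optics.read_camera(c); np.savez("top1.npz",im=im,d=d,P=cloud(c,d)); 
    cv2.imwrite("pics/top1c.png",cv2.resize(im[170:320,180:480],None,fx=2.6,fy=2.6,interpolation=cv2.INTER_CUBIC)[...,::-1])
E
```

```text
t: 7.32
tool_pos: [0.5451, 0.1824, 0.3231]
orientation: [-3.141, -0.006, 0.007]
force: [0.6, 0.1, 0.0]
opening: 0.0558
gripper_force: 0.0
t 7.3167 tcp [0.5451 0.1824 0.3231] ori [-3.1413 -0.0065  0.0065] q [0.233  0.0465 1.4193 0.0013 1.6798 1.7998] cam [0.619  0.1825 0.4711] cam in tool [ 0.0733  0.0002 -0.1483] camz in tool [-0.2615 -0.0005  0.9652] open 0.05577525520370574 0.0 F [0.6435 0.1408 0.0384]
[]
```

View pics/w2.png

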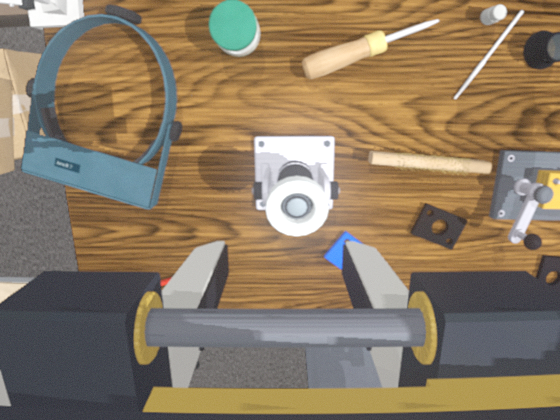

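View pics/top1c.png

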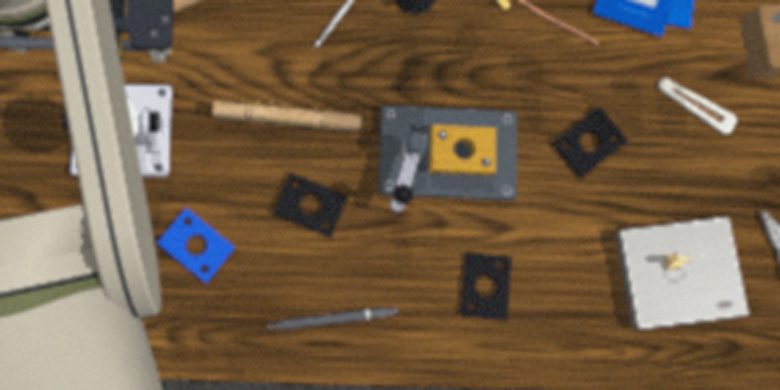

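The wrist view shows the inspection camera with its ring light at px (298,206) and its base at (293,172). The top crop shows the strap swung clear towards the robot, with the brass stack free. Next I fit the lens pose and search for a free regrip spot.

Run:
```python
from h import *
z=np.load("w2.npz");P=z["P"];im=z["im"].astype(int);d=z["d"]
v,u=np.mgrid[:420,:560]
reg=(abs(u-298)<42)&(abs(v-206)<40)&(d>0)
g=reg&(P[...,2]>.08)
# RANSAC plane on bright points
w=g&(im.min(-1)>165); Q=P[w]; print(len(Q),Q[:,2].min(),Q[:,2].max())
rng=np.random.default_rng(0);best=0
for _ in range(800):
    a,b,c=Q[rng.choice(len(Q),3,False)]; n=np.cross(b-a,c-a); n/=np.linalg.norm(n)+1e-12
    m=abs((Q-a)@n)<.0015
    if m.sum()>best: best=m.sum();bm=m
I=Q[bm]
for _ in range(3):
    c=I.mean(0);n=np.linalg.svd(I-c)[2][2];n*=np.sign(n[2]); I=Q[abs((Q-c)@n)<.0015]
print("inl",len(I),"n",n,"tilt",np.arccos(n[2]),"azim of lean",np.degrees(np.arctan2(n[1],n[0])))
y=np.cross([0,0,1],-n*[1,1,0]); y=np.cross([0,0,1],[-n[0],-n[1],0]); y/=np.linalg.norm(y); x=np.cross(y,n)
ab=np.stack([(I-c)@x,(I-c)@y],1).astype(np.float32)*1000
hull=cv2.convexHull(ab); (e,ax,an)=cv2.fitEllipse(hull); print("ell",e,ax,cv2.minEnclosingCircle(ab))
ce=np.array(cv2.minEnclosingCircle(ab)[0])/1000
L=c+x*ce[0]+y*ce[1]; print("lens",L,"x",x,"y",y,"focus",L+.09*n)
# base plate direction
b=(abs(u-293)<60)&(abs(v-175)<55)&(P[...,2]>.004)&(P[...,2]<.03)&(im.min(-1)>120)
print("base z",np.median(P[b][:,2]),b.sum(),cv2.minAreaRect(P[b][:,:2].astype(np.float32)*1000))
# axle: L-.045n
print("axle mid",L-.045*n)
# free space from first top view + wrist w1
t=np.load("top0.npz");Pt=cloud("top",t["d"]);P1=np.load("w1.npz")["P"]
H=np.zeros((500,700),np.uint8) # x .25-.75 , y -.45..25, 1mm
for A in (Pt,P1):
    A=A.reshape(-1,3);k=(A[:,2]>.0045)&(A[:,2]<.2);xi=((A[k,0]-.25)*1000).astype(int);yi=((A[k,1]+.45)*1000).astype(int)
    o=(xi>=0)&(xi<500)&(yi>=0)&(yi<700);H[xi[o],yi[o]]=1
H=cv2.dilate(H,np.ones((5,5)))
np.save("H.npy",H)
D=cv2.distanceTransform(1-H,cv2.DIST_L2,5)
for _ in range(10):
    i=np.unravel_index(np.argmax(D[120:430]),D[120:430].shape);print("free",.25+(i[0]+120)/1000,-.45+i[1]/1000,D[120:430][i]);cv2.circle(D[120:430],(int(i[1]),int(i[0])),40,0,-1)
```

```text
2973 0.08007756667696422 0.13116640371376057
inl 1707 n [-0.2021  0.001   0.9794] tilt 0.2034542128829727 azim of lean 179.72846876418416
ell (-1.2522902488708496, 0.09152543544769287) (60.82908630371094, 61.56452941894531) ((-1.2686517238616943, 0.062155693769454956), 30.985530853271484)
lens [0.5184 0.1717 0.1233] x [ 0.9794 -0.0046  0.2021] y [ 0.0047  1.     -0.    ] focus [0.5002 0.1718 0.2115]
base z 0.00924812038933534 2880 ((532.447509765625, 172.05157470703125), (94.8895263671875, 100.24140167236328), 0.3854828178882599)
axle mid [0.5275 0.1717 0.0793]
free 0.623 -0.45 41.34729
free 0.64 0.044999999999999984 40.1969
free 0.614 -0.278 39.75659
free 0.494 -0.45 35.772095
free 0.6719999999999999 0.0030000000000000027 35.575195
free 0.5449999999999999 -0.389 34.590694
free 0.396 -0.064 31.984493
free 0.475 -0.34600000000000003 29.959694
free 0.638 0.23500000000000004 28.181396
free 0.489 -0.264 26.0
```

Run:
```python
from h import *
H=np.load("H.npy")
# knob swung: mark tall
tall=np.zeros_like(H); cv2.circle(tall,(int(450-112),int(465-250)),14,1,-1); cv2.circle(tall,(int(450+172),int(525-250)),60,1,-1)
res=[]
for deg in range(0,180,5):
    c,s=np.cos(np.radians(deg)),np.sin(np.radians(deg))
    def foot(M,l,w):  # jaw line along l at angle deg (world x->y)
        k=np.zeros((261,261),np.uint8)
        # image col=y,row=x
        box=cv2.boxPoints(((130,130),(w,l),0.0))-130
        # box cols: first=across(w), second=along(l)
        pts=np.stack([box[:,1]*s+box[:,0]*c, box[:,1]*c-box[:,0]*s],1)+130
        cv2.fillPoly(k,[np.round(pts).astype(int)],1)
        return cv2.filter2D(M.astype(np.float32),-1,k.astype(np.float32),borderType=cv2.BORDER_CONSTANT)
    cost=foot(H,136,52)+foot(H,24,100)+foot(tall,200,85)
    for m in [8]:
        ok=(cost<.5); ok[:110]=0; ok[430:]=0; ok[:,:70]=0; ok[:,630:]=0
        d=cv2.distanceTransform(ok.astype(np.uint8),cv2.DIST_L2,3)
        i=np.unravel_index(d.argmax(),d.shape); res.append((d[i],deg,.25+i[0]/1000,-.45+i[1]/1000))
for r in sorted(res)[::-1][:10]: print(np.round(r,3))
d=optics.camera_info  # unused
s=robot.read_state();print(s["tool_pos"],R.from_rotvec(s["orientation"]).as_matrix())
```

```text
[  0.   175.     0.25  -0.45]
[  0.   170.     0.25  -0.45]
[  0.   165.     0.25  -0.45]
[  0.   160.     0.25  -0.45]
[  0.   155.     0.25  -0.45]
[  0.   150.     0.25  -0.45]
[  0.   145.     0.25  -0.45]
[  0.   140.     0.25  -0.45]
[  0.   135.     0.25  -0.45]
[  0.   130.     0.25  -0.45]
[0.5452 0.1781 0.3244] [[ 1.     -0.0001 -0.0027]
 [-0.0001 -1.     -0.0011]
 [-0.0027  0.0011 -1.    ]]
```

```bash
cat > free.py <<'E'
from h import *
t=np.load("top0.npz");Pt=cloud("top",t["d"]);P1=np.load("w1.npz")["P"];P2=np.load("w2.npz")["P"]
vv,uu=np.mgrid[:420,:560]
H=np.zeros((500,700),np.uint8)
for A,k0 in ((Pt,vv<330),(P1,vv<235),(P2,vv<235)):
    m=((A[...,2]>.0045)&(A[...,2]<.2)&k0).astype(np.uint8); m=cv2.medianBlur(m,3).astype(bool)
    A=A[m];xi=((A[:,0]-.25)*1000).astype(int);yi=((A[:,1]+.45)*1000).astype(int)
    o=(xi>=0)&(xi<500)&(yi>=0)&(yi<700);H[xi[o],yi[o]]=1
H=cv2.morphologyEx(H,cv2.MORPH_CLOSE,np.ones((5,5)))
tall=np.zeros_like(H); cv2.circle(tall,(338,215),14,1,-1); cv2.circle(tall,(622,275),60,1,-1)
res=[]
def rot(pts,deg):
    c,s=np.cos(np.radians(deg)),np.sin(np.radians(deg))
    return np.stack([pts[:,0]*s+pts[:,1]*c, pts[:,0]*c-pts[:,1]*s],1)  # (along,across)->(col y,row x)
def box(l0,l1,w): return np.array([[l0,-w],[l1,-w],[l1,w],[l0,w]],float)
for deg in range(0,180,5):
    k=np.zeros((261,261),np.uint8);kt=k.copy()
    for b in (box(-66,66,12),box(-33,33,24),box(-10,10,46)):
        cv2.fillPoly(k,[np.round(rot(b,deg)+130).astype(int)],1)
    cv2.fillPoly(kt,[np.round(rot(box(-100,100,42),deg)+130).astype(int)],1)
    bad=cv2.dilate(H,k[::-1,::-1].copy())|cv2.dilate(tall,kt[::-1,::-1].copy())
    ok=1-bad; ok[:110]=0; ok[430:]=0; ok[:,:70]=0; ok[:,630:]=0
    d=cv2.distanceTransform(ok,cv2.DIST_L2,5)
    for _ in range(3):
        i=np.unravel_index(d.argmax(),d.shape); res.append((d[i],deg,.25+i[0]/1000,-.45+i[1]/1000)); cv2.circle(d,(int(i[1]),int(i[0])),30,0,-1)
for r in sorted(res)[::-1][:14]: print(np.round(r,3))
cv2.imwrite("pics/H.png",(H*255)[::-1,::-1])
E
python3 free.py
```

```text
[29.56  90.     0.621 -0.272]
[29.163 85.     0.621 -0.275]
[28.788 80.     0.623 -0.275]
[27.763 95.     0.618 -0.269]
[ 25.969 100.      0.616  -0.265]
[24.969 75.     0.622 -0.275]
[23.972  0.     0.635 -0.272]
[23.394 85.     0.631  0.011]
[23.394 80.     0.63   0.005]
[ 22.788 105.      0.615  -0.264]
[ 22.394 175.      0.638  -0.272]
[22.378 70.     0.628 -0.004]
[22.184 75.     0.628 -0.001]
[21.    90.     0.628  0.001]
```

View pics/H.png

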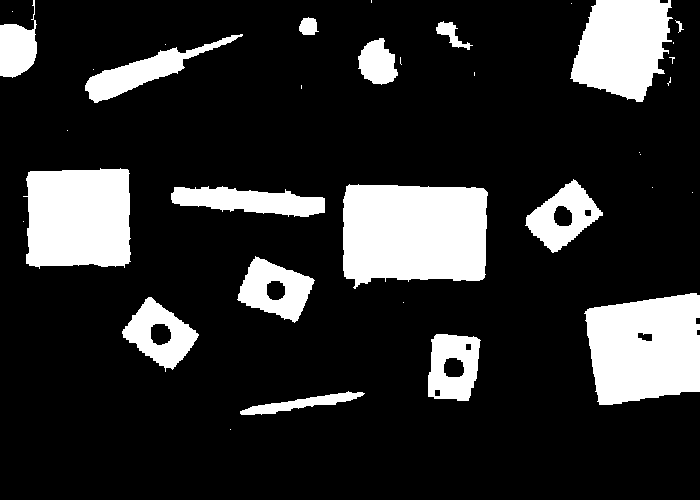

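```bash
python3 -m inch '{"travel":[[-0.0275,0.04,0],[-0.0275,0.08,0],[-0.0275,0.12,0],[-0.0275,0.16,0],[-0.0275,0.2,0.02],[-0.0275,0.24,0.05],[-0.0275,0.28,0.08],[-0.0275,0.32,0.1],[-0.0275,0.356,0.12],[-0.0275,0.356,0.15]],"spin":[-0.12,-0.24,-0.36,-0.48,-0.6,-0.72,-0.84,-0.96,-1.08,-1.2]}' 0.25 30
python3 -m inch '{"travel":[[0,0,0],[0,0,0],[0,0,0],[0,0,0],[0,0,0]],"spin":[-0.12,-0.24,-0.349,-0.349,-0.349]}'
python3 - <<'E'
from h import *
from wl import wl
s,i,im,d,P=wl("w3")
T=R.from_rotvec(s["orientation"]).as_matrix();print(T)
m=((abs(P[...,0]-.5177)<.05)&(abs(P[...,1]+.178)<.06)&(P[...,2]>.030)&(P[...,2]<.039)).astype(np.uint8)
n,l,st,_=cv2.connectedComponentsWithStats(m);k=1+np.argmax(st[1:,4]);q=P[l==k]
print(st[k],cv2.minAreaRect(q[:,:2].astype(np.float32)*1000),np.median(q[:,2]))
print(T.T@(np.array([.5177,-.178,.0465])-s["tool_pos"]))
E
```

```text
t: 8.3
tool_pos: [0.518, -0.1696, 0.1951]
orientation: [2.608, 1.743, 0.003]
force: [1.2, 0.7, 1.3]
opening: 0.0697
gripper_force: 0.0
t: 8.72
tool_pos: [0.5173, -0.1658, 0.1933]
orientation: [-2.278, -2.164, 0.0]
force: [1.2, 0.1, 0.3]
opening: 0.0694
gripper_force: 0.0
t 8.7167 tcp [ 0.5173 -0.1658  0.1933] ori [-2.2778 -2.1635  0.0003] q [-0.4044  0.0007  1.7012 -0.0002  1.4399 -0.353 ] cam [ 0.5216 -0.0933  0.3416] cam in tool [ 0.0726  0.0005 -0.1483] camz in tool [-0.2625  0.0006  0.9649] open 0.06937194684890927 0.0 F [1.237  0.0622 0.2679]
[[ 0.0514  0.9987 -0.0002]
 [ 0.9987 -0.0514 -0.0001]
 [-0.0001 -0.0002 -1.    ]]
[ 257  168   55   74 3285] ((516.985107421875, -178.58392333984375), (64.54669952392578, 46.01437759399414), 88.80070495605469) 0.03523866608798863
[-0.0122  0.0011  0.1469]
```

```bash
python3 -m inch '{"travel":[[-0.0125,0.0008,0.04],[-0.0125,0.0008,0.08],[-0.0125,0.0008,0.11],[-0.0125,0.0008,0.132],[-0.0125,0.0008,0.132],[-0.0125,0.0008,0.132],[-0.0125,0.0008,0.132]],"spin":[-0.03,-0.03,-0.03,-0.03,-0.03,-0.03,-0.03]}'
python3 - <<'E'
from h import *
Z=[]
for k in range(3):
    optics.read_camera("top"); s=robot.read_state(); T=R.from_rotvec(s["orientation"]).as_matrix();Z.append(np.r_[s["tool_pos"],np.degrees(np.arctan2(T[1,1],T[0,1])),s["force"]])
print(np.array(Z))
E
```

```text
t: 9.35
tool_pos: [0.5194, -0.1777, 0.0634]
orientation: [2.239, 2.201, 0.001]
force: [0.1, -0.1, -0.4]
opening: 0.0695
gripper_force: 0.0
[[ 0.52   -0.1779  0.064  -0.9697  0.5707 -0.2709  0.854 ]
 [ 0.5202 -0.178   0.0642 -0.9533 -0.437  -0.1422 -0.4085]
 [ 0.5201 -0.1779  0.064  -0.9428 -0.4821  0.3234 -0.9199]]
```

```bash
python3 -m inch '{"travel":[[0,-0.0025,0.008],[0,-0.0025,0.0175],[0,-0.0025,0.0175],[0,-0.0025,0.0175],[0,-0.0025,0.0175]],"spin":[0,0,0,0,0]}'
python3 -m inch '{"travel":[[0,0,0],[0,0,0],[0,0,0],[0,0,0],[0,0,0],[0,0,0]],"spin":[0,0,0,0,0,0]}' 1 40
```

```text
t: 9.92
tool_pos: [0.5156, -0.177, 0.0436]
orientation: [-2.239, -2.203, 0.0]
force: [0.7, 0.8, 0.1]
opening: 0.0695
gripper_force: 0.0
t: 10.42
tool_pos: [0.5161, -0.1772, 0.0442]
orientation: [2.239, 2.203, 0.0]
force: [0.6, -0.1, -0.1]
opening: 0.0455
gripper_force: 40.0
```

```bash
python3 -m inch '{"travel":[[0,0,0],[0,0,0],[0,0.001,-0.003],[0,0.001,-0.003],[0,0.001,-0.003],[0,0.001,-0.003]],"spin":[0,0,0,0,0,0]}' 0.4
python3 - <<'E'
from h import *
Z=[]
for k in range(3):
    optics.read_camera("top"); s=robot.read_state(); Z.append(np.r_[s["tool_pos"],s["force"],s["opening"]])
print(np.array(Z))
E
```

```text
t: 10.92
tool_pos: [0.517, -0.1772, 0.0471]
orientation: [2.239, 2.204, 0.0]
force: [0.4, 0.1, 0.2]
opening: 0.0561
gripper_force: 0.0
[[ 0.5169 -0.1772  0.047  -1.0471  0.3064  1.2618  0.0558]
 [ 0.5169 -0.1771  0.0469  0.4565 -0.5456 -0.3154  0.0558]
 [ 0.5169 -0.1771  0.0469  0.3002 -0.2315  0.2145  0.0562]]
```

```bash
python3 -m inch '{"travel":[[0,0,0],[0,0,0],[0,0,0],[0,0,0],[0,0,0]],"spin":[0,0,0,0,0]}' 1 40
python3 -m inch '{"travel":[[0,0,-0.006],[0,0,-0.012],[0,0,-0.018],[0,0,-0.024],[0,0,-0.04],[0,0,-0.07],[0,0,-0.1],[0,0,-0.1],[0,0,-0.1]],"spin":[0,0,0,0,0,0,0,0,0]}'
python3 - <<'E'
from h import *
from wl import wl
s,i,im,d,P=wl("w4")
for lo,hi in [(.024,.032),(.032,.04),(.08,.15)]:
    m=((abs(P[...,0]-.5177)<.05)&(abs(P[...,1]+.178)<.08)&(P[...,2]>lo)&(P[...,2]<hi)).astype(np.uint8)
    n,l,st,_=cv2.connectedComponentsWithStats(m);k=1+np.argmax(st[1:,4]);q=P[l==k]
    print(lo,st[k],cv2.minAreaRect(q[:,:2].astype(np.float32)*1000),np.median(q[:,2]))
E
```

```text
t: 11.48
tool_pos: [0.5168, -0.1771, 0.0469]
orientation: [-2.239, -2.204, 0.0]
force: [-0.7, -0.1, -1.1]
opening: 0.0452
gripper_force: 40.0
t: 12.23
tool_pos: [0.5188, -0.178, 0.1503]
orientation: [2.235, 2.2, 0.003]
force: [0.6, 0.2, -1.7]
opening: 0.0456
gripper_force: 40.0
t 12.2333 tcp [ 0.5188 -0.178   0.1503] ori [2.2352 2.1998 0.0033] q [-0.424   0.0427  1.7392 -0.      1.3539 -0.408 ] cam [ 0.5197 -0.1051  0.2985] cam in tool [ 0.0725  0.0005 -0.1484] camz in tool [-0.2625  0.0007  0.9649] open 0.045559909357903924 39.999523758888245 F [ 0.602   0.2433 -1.7242]
0.024 [ 250  161   61   37 1983] ((516.8255615234375, -160.1322021484375), (27.963043212890625, 46.11162567138672), 88.66529083251953) 0.027224116850102033
0.032 [295 173   8   9  38] ((530.3585815429688, -156.64892578125), (5.439488887786865, 5.117819309234619), 89.29206848144531) 0.03806517660584592
0.08 [  202   198   168   110 10159] ((519.6963500976562, -176.21202087402344), (58.60759735107422, 73.7640609741211), 89.744873046875) 0.13859174792157594
```

View pics/w4.png

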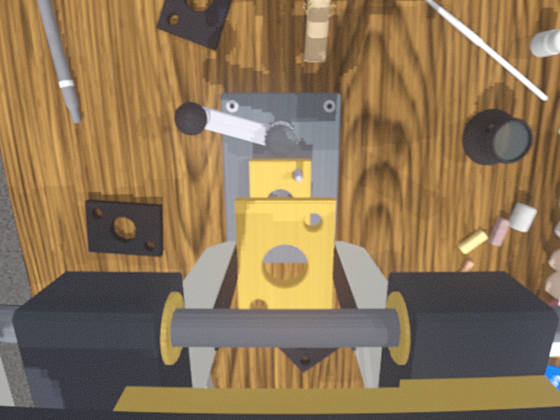

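The picture shows the top die held at px (285,260), the middle die still on the dowels at (280,175), and the strap clear.

```bash
python3 - <<'E'
from h import *
P=np.load("w4.npz")["P"]
for u,v in [(472,240),(466,266),(500,230),(522,217),(495,140),(305,365),(215,380)]: print(u,v,P[v,u])
P=np.load("w1.npz")["P"]
for u,v in [(432,52),(385,2),(410,27),(365,4),(375,5)]: print(u,v,P[v,u])
E
python3 -m inch '{"travel":[[-0.03,0.03,0],[-0.06,0.06,0],[-0.082,0.085,0],[-0.082,0.085,0.03],[-0.082,0.085,0.06],[-0.082,0.085,0.08],[-0.082,0.085,0.1],[-0.082,0.085,0.1],[-0.082,0.085,0.1]],"spin":[0,0,0,0,0,0,0,0,0]}'
python3 - <<'E'
from h import *
Z=[]
for k in range(2):
    optics.read_camera("top"); s=robot.read_state(); Z.append(np.r_[s["tool_pos"],s["force"],s["opening"]])
print(np.array(Z))
E
```

```text
472 240 [ 0.6829 -0.2213  0.0044]
466 266 [ 0.6811 -0.2465  0.0033]
500 230 [ 0.705  -0.2116  0.0075]
522 217 [ 0.7193 -0.1985  0.013 ]
495 140 [ 0.6745 -0.1319  0.0344]
305 365 [ 0.5366 -0.3446  0.0061]
215 380 [ 0.4477 -0.3667 -0.0009]
432 52 [ 0.6415 -0.3262  0.0015]
385 2 [ 0.6795 -0.2514  0.0032]
410 27 [ 0.6607 -0.2894  0.0042]
365 4 [ 0.6719 -0.2293 -0.0005]
375 5 [ 0.6742 -0.2414 -0.0009]
t: 13.03
tool_pos: [0.5984, -0.2593, 0.044]
orientation: [-2.235, -2.2, 0.003]
force: [1.4, 0.4, -1.3]
opening: 0.0453
gripper_force: 40.0
[[ 0.5999 -0.2601  0.0463  0.7016 -0.4301 -0.7749  0.0457]
 [ 0.601  -0.2607  0.0478  0.6334 -0.707  -0.57    0.0458]]
```

```bash
python3 -m inch '{"travel":[[0,0,0.01],[0,0,0.02],[0,0,0.027],[0,0,0.027],[0,0,0.027],[0,0,0.027],[0,0,0.027]],"spin":[0,0,0,0,0,0,0]}'
python3 - <<'E'
from h import *
Z=[]
for k in range(3):
    optics.read_camera("top"); s=robot.read_state(); Z.append(np.r_[s["tool_pos"],s["force"],s["opening"]])
print(np.array(Z))
E
```

```text
t: 13.72
tool_pos: [0.6006, -0.2605, 0.0202]
orientation: [2.239, 2.204, 0.0]
force: [0.3, -0.4, -1.8]
opening: 0.0453
gripper_force: 40.0
[[ 0.6007 -0.2606  0.0203 -0.2599  0.8848 -0.9166  0.0453]
 [ 0.6007 -0.2606  0.0203 -0.2394 -0.3208 -0.8576  0.0455]
 [ 0.6007 -0.2606  0.0203 -0.1745  0.2631 -0.842   0.0452]]
```

```bash
python3 -m inch '{"travel":[[0,0,0.0012],[0,0,0.0012],[0,0,0.0012]],"spin":[0,0,0]}'
python3 -m inch '{"travel":[[0,0,0],[0,0,0],[0,0,0],[0,0,0],[0,0,-0.03],[0,0,-0.06],[0,0,-0.09],[0,0,-0.12],[0,0,-0.13],[0,0,-0.13]],"spin":[0,0,0,0,0,0.12,0.24,0.36,0.48,0.6]}' 0.35
python3 -m inch '{"travel":[[0,0,0],[0,0,0],[0,0,0],[0,0,0],[0,0,0],[0,0,0],[0,0,0],[0,0,0],[0,0,0],[0,0,0]],"spin":[0.12,0.24,0.36,0.48,0.6,0.72,0.84,0.96,0.97,0.97]}' 0.05
python3 - <<'E'
from h import *
from wl import wl
s,i,im,d,P=wl("w5")
T=R.from_rotvec(s["orientation"]).as_matrix();print(T)
m=((abs(P[...,0]-.602)<.06)&(abs(P[...,1]+.262)<.06)&(P[...,2]>.0045)&(P[...,2]<.012)).astype(np.uint8)
n,l,st,_=cv2.connectedComponentsWithStats(m);k=1+np.argmax(st[1:,4]);q=P[l==k]
print(st[k],cv2.minAreaRect(q[:,:2].astype(np.float32)*1000),np.median(q[:,2]))
print("desk",np.median(P[(abs(P[...,0]-.66)<.02)&(abs(P[...,1]+.262)<.03)][:,2]))
E
```

```text
t: 14.12
tool_pos: [0.6005, -0.2604, 0.0187]
orientation: [-2.239, -2.204, 0.0]
force: [-0.6, -0.5, -0.7]
opening: 0.0454
gripper_force: 40.0
t: 14.95
tool_pos: [0.6031, -0.2618, 0.1544]
orientation: [2.789, 1.432, 0.007]
force: [1.0, -0.2, -0.3]
opening: 0.0604
gripper_force: 0.0
t: 15.78
tool_pos: [0.6006, -0.2605, 0.1488]
orientation: [3.142, -0.019, 0.0]
force: [0.7, -0.4, -0.6]
opening: 0.0884
gripper_force: 0.0
t 15.7833 tcp [ 0.6006 -0.2605  0.1488] ori [ 3.1415 -0.0194  0.    ] q [-0.4875  0.3277  1.4205 -0.      1.3934  1.0956] cam [ 0.6739 -0.2616  0.2972] cam in tool [ 0.0733  0.0002 -0.1484] camz in tool [-0.2614 -0.0005  0.9652] open 0.08840135446876873 0.0 F [ 0.6586 -0.3743 -0.6319]
[[ 0.9999 -0.0124  0.    ]
 [-0.0124 -0.9999 -0.    ]
 [ 0.      0.     -1.    ]]
[ 247  169   80   56 3624] ((600.984130859375, -261.5168151855469), (64.07080078125, 46.787757873535156), 88.59493255615234) 0.0071570701919351325
desk -0.0004148451169051225
```

```bash
python3 -m inch '{"travel":[[0.0004,0.001,0.04],[0.0004,0.001,0.08],[0.0004,0.001,0.105],[0.0004,0.001,0.115],[0.0004,0.001,0.115],[0.0004,0.001,0.115],[0.0004,0.001,0.115],[0.0004,0.001,0.115]],"spin":[0.012,0.012,0.012,0.012,0.012,0.012,0.012,0.012]}'
python3 - <<'E'
from h import *
for k in range(4): optics.read_camera("top")
s=robot.read_state(); T=R.from_rotvec(s["orientation"]).as_matrix();print(s["tool_pos"],T[:,1])
E
```

```text
t: 16.5
tool_pos: [0.603, -0.2625, 0.037]
orientation: [3.139, -0.042, 0.007]
force: [0.2, -0.2, 0.5]
opening: 0.0883
gripper_force: 0.0
[ 0.6018 -0.2619  0.0352] [-0.027  -0.9996  0.001 ]
```

```bash
python3 -m inch '{"travel":[[-0.0006,0,0.008],[-0.0006,0,0.0155],[-0.0006,0,0.0155],[-0.0006,0,0.0155],[-0.0006,0,0.0155],[-0.0006,0,0.0155]],"spin":[0,0,0,0,0,0]}'
python3 -m inch '{"travel":[[0,0,0],[0,0,0],[0,0,0],[0,0,0],[0,0,0]],"spin":[0,0,0,0,0]}' 1 40
python3 - <<'E'
from h import *
s=robot.read_state(); T=R.from_rotvec(s["orientation"]).as_matrix();print(s["tool_pos"],T[:,1],s["force"],s["opening"])
E
```

```text
t: 17.2
tool_pos: [0.5999, -0.2612, 0.0175]
orientation: [-3.141, 0.043, 0.002]
force: [-0.0, -0.3, 0.3]
opening: 0.0885
gripper_force: 0.0
t: 17.62
tool_pos: [0.6003, -0.2615, 0.0182]
orientation: [-3.141, 0.043, 0.0]
force: [-0.1, -0.5, 0.1]
opening: 0.0631
gripper_force: 40.0
[ 0.6003 -0.2615  0.0182] [-0.0271 -0.9996 -0.    ] [-0.1255 -0.5463  0.0741] 0.06309975850591944
```

```bash
python3 -m inch '{"travel":[[0,0,-0.02],[0,0,-0.05],[0,0,-0.09],[-0.02,-0.01,-0.12],[-0.055,-0.02,-0.13],[-0.09,-0.03,-0.13],[-0.12,-0.04,-0.12],[-0.1486,-0.0525,-0.1],[-0.1486,-0.0525,-0.07],[-0.1486,-0.0525,-0.045]],"spin":[0,0,0,0,0,0,0,0,0,0]}'
python3 -m inch '{"travel":[[0,0,0],[0,0,0],[0,0,0],[0,0,0]],"spin":[0,0,0,0]}' 1 25
cat > tilt.py <<'E'
from h import *
from wl import wl
import sys
s,i,im,d,P=wl(sys.argv[1])
T=R.from_rotvec(s["orientation"]).as_matrix(); p=s["tool_pos"]
L=(P-p)@T   # tool coords
g=(im[...,0]>im[...,2].astype(int)+50)&(abs(L[...,0])<.03)&(abs(L[...,1])<.031)&(L[...,2]>-.012)&(L[...,2]<.035)
g=cv2.erode(g.astype(np.uint8),np.ones((3,3))).astype(bool)
Q=L[g]
for _ in range(6):
    c=Q.mean(0);n=np.linalg.svd(Q-c)[2][2];n*=-np.sign(n[2]); r=(L[g]-c)@n; Q=L[g][abs(r)<.0012]
nw=T@n
print("n tool",n,"world",nw,"tilt about y (world)",np.arctan2(-nw[0],nw[2]),"about x",np.arctan2(nw[1],nw[2]),"N",len(Q),g.sum())
# in-plane rect: axes from tool y
ey=np.array([0,1,0])-n*n[1]; ey/=np.linalg.norm(ey); ex=np.cross(ey,n)
ab=np.stack([(Q-c)@ex,(Q-c)@ey],1).astype(np.float32)*1000
rc=cv2.minAreaRect(ab);print(rc, "x range",ab[:,0].min(),ab[:,0].max())
ctr=c+ex*rc[0][0]/1000+ey*rc[0][1]/1000
print("top ctr tool",ctr,"underside ctr tool",ctr-.008*n,"world",p+T@(ctr-.008*n))
print("long axis world", T@(ey))
E
python3 tilt.py w6
```

```text
t: 18.45
tool_pos: [0.4517, -0.2042, 0.0624]
orientation: [3.141, -0.043, 0.001]
force: [0.4, -0.7, -1.6]
opening: 0.0639
gripper_force: 40.0
t: 18.78
tool_pos: [0.4549, -0.2059, 0.0654]
orientation: [3.14, -0.043, 0.004]
force: [0.0, -0.0, -1.1]
opening: 0.0635
gripper_force: 25.0
t 18.7833 tcp [ 0.4549 -0.2059  0.0654] ori [ 3.1397 -0.0426  0.0043] q [-0.5278  0.0105  1.9379  0.      1.19    1.0702] cam [ 0.5277 -0.2079  0.2139] cam in tool [ 0.0733  0.0002 -0.1483] camz in tool [-0.2615 -0.0006  0.9652] open 0.0635223636775737 24.99591886997223 F [ 0.0466 -0.0346 -1.098 ]
n tool [-0.0013  0.0007 -1.    ] world [-0.004  0.001  1.   ] tilt about y (world) 0.004034122024451835 about x 0.0009722342117870455 N 8506 9642
((1.1565437316894531, -0.1315593719482422), (45.76491928100586, 61.197750091552734), 0.39510226249694824) x range -21.792023 24.055925
top ctr tool [0.0013 0.     0.011 ] underside ctr tool [ 0.0013 -0.      0.019 ] world [ 0.4563 -0.206   0.0464]
long axis world [-0.0271 -0.9996  0.0009]
```

View pics/w6.png

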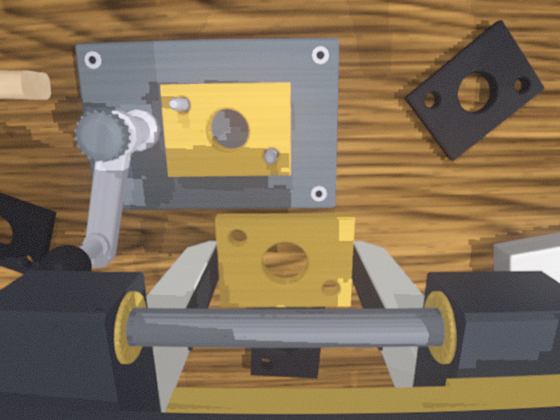

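The view shows the die held by its short ends at px (285,260), in front of the jig's front edge (row 208), with the strap and knob clear. I'll press the far long edge onto the plate to pivot the die.

```bash
python3 -m inch '{"travel":[[0,0,0.015],[0,0,0.028],[0,0,0.034],[0,0,0.035],[0,0,0.036],[0,0,0.037],[0,0,0.038],[0,0,0.0385],[0,0,0.0385],[0,0,0.0385]],"spin":[0,0,0,0,0,0,0,0,0,0]}'
python3 tilt.py w7
```

```text
t: 19.67
tool_pos: [0.4539, -0.2052, 0.0267]
orientation: [3.141, -0.042, 0.001]
force: [-5.2, 2.6, 9.5]
opening: 0.0633
gripper_force: 25.0
t 19.6667 tcp [ 0.4539 -0.2052  0.0267] ori [ 3.1411 -0.0423  0.0009] q [-0.5276  0.0696  1.9575  0.0001  1.1139  1.0701] cam [ 0.5271 -0.2074  0.1751] cam in tool [ 0.0733  0.0002 -0.1483] camz in tool [-0.2614 -0.0005  0.9652] open 0.06330710151840338 25.00613808631897 F [-5.2467  2.5775  9.4977]
n tool [-0.149  -0.0008 -0.9888] world [-0.1495  0.0051  0.9888] tilt about y (world) 0.15002700035901456 about x 0.005127241885181141 N 8145 10394
((1.5895557403564453, -0.10283851623535156), (45.8516845703125, 61.339847564697266), 0.03808259591460228) x range -21.3505 24.519047
top ctr tool [0.0006 0.0001 0.0101] underside ctr tool [0.0017 0.0001 0.018 ] world [ 0.4557 -0.2054  0.0087]
long axis world [-0.0271 -0.9996  0.001 ]
```

```bash
python3 -m inch '{"travel":[[0,0,0.0005],[0,0,0.001],[0,0,0.001],[0,0,0.001]],"spin":[0,0,0,0]}'
python3 tilt.py w8 | tail -5
python3 -m inch '{"travel":[[0,0,-0.01],[0,0,-0.03],[0,0,-0.05],[0,0,-0.05],[0,0,-0.05]],"spin":[0,0,0,0,0]}' 1 45
python3 tilt.py w9 | tail -5
```

```text
t: 20.05
tool_pos: [0.4541, -0.2053, 0.0258]
orientation: [3.141, -0.042, 0.002]
force: [-5.0, 3.9, 8.6]
opening: 0.0635
gripper_force: 25.0
t 20.05 tcp [ 0.4541 -0.2053  0.0258] ori [ 3.141  -0.0424  0.0016] q [-0.5276  0.0711  1.9577  0.0003  1.1117  1.0701] cam [ 0.5272 -0.2074  0.1742] cam in tool [ 0.0732  0.0002 -0.1483] camz in tool [-0.2615 -0.0005  0.9652] open 0.06349671239241864 25.005152821540833 F [-4.9884  3.9103  8.5791]
n tool [-0.1865 -0.0001 -0.9825] world [-0.1874  0.0055  0.9823] tilt about y (world) 0.18855454758212228 about x 0.005600450169106322 N 8032 10300
((1.800018310546875, -0.05070686340332031), (61.320899963378906, 46.07099151611328), 89.86358642578125) x range -21.208838 24.89443
top ctr tool [-0.     -0.      0.0099] underside ctr tool [ 0.0015 -0.      0.0178] world [ 0.4556 -0.2053  0.008 ]
long axis world [-0.027  -0.9996  0.0004]
t: 20.52
tool_pos: [0.455, -0.206, 0.0761]
orientation: [3.139, -0.043, 0.006]
force: [-0.8, 0.3, -1.9]
opening: 0.0634
gripper_force: 45.0
t 20.5167 tcp [ 0.455  -0.206   0.0761] ori [ 3.1391 -0.0426  0.0063] q [-0.5278 -0.0056  1.9325  0.      1.2101  1.0702] cam [ 0.5276 -0.2078  0.2247] cam in tool [ 0.0733  0.0002 -0.1484] camz in tool [-0.2615 -0.0005  0.9652] open 0.06342484527610151 44.99701201915741 F [-0.8488  0.2951 -1.8842]
n tool [-0.1621 -0.0006 -0.9868] world [-0.1659  0.0073  0.9861] tilt about y (world) 0.1667086905414374 about x 0.007418671470040202 N 8051 9449
((1.8761329650878906, -0.11829948425292969), (45.80931091308594, 61.15468215942383), 0.1975991427898407) x range -21.106842 24.838936
top ctr tool [ 0.0001 -0.      0.01  ] underside ctr tool [ 0.0014 -0.      0.0178] world [ 0.4565 -0.206   0.0582]
long axis world [-0.0273 -0.9996  0.0028]
```

```bash
python3 -m inch '{"travel":[[0,0,0],[0,0,0.02],[0,0,0.04],[0,0,0.048],[0,0,0.05],[0,0,0.0511],[0,0,0.0511],[0,0,0.0511]],"spin":[0,0,0,0,0,0,0,0]}' 1 25
python3 tilt.py w10 | sed -n 2p
python3 -m inch '{"travel":[[0,0,-0.01],[0,0,-0.03],[0,0,-0.05],[0,0,-0.06],[0,0,-0.06],[0,0,-0.06],[0,0,-0.06]],"spin":[0,0,0,0,0,0,0]}' 1 45
python3 tilt.py w11 | tail -5
```

```text
t: 21.23
tool_pos: [0.4516, -0.204, 0.0223]
orientation: [-3.139, 0.042, 0.007]
force: [-7.6, 3.3, 11.4]
opening: 0.0638
gripper_force: 25.0
n tool [-0.2924 -0.0046 -0.9563] world [-0.2882  0.0103  0.9575] tilt about y (world) 0.2923194873219314 about x 0.01080106100585088 N 7652 10406
t: 21.87
tool_pos: [0.4526, -0.2046, 0.0815]
orientation: [-3.141, 0.043, 0.002]
force: [0.3, -0.4, -1.0]
opening: 0.0628
gripper_force: 45.0
t 21.8667 tcp [ 0.4526 -0.2046  0.0815] ori [-3.1405  0.0427  0.0021] q [-0.5278 -0.0144  1.9303  0.      1.2273  1.0702] cam [ 0.526  -0.2069  0.2298] cam in tool [ 0.0733  0.0002 -0.1483] camz in tool [-0.2615 -0.0005  0.9652] open 0.06284664830639923 44.9993634223938 F [ 0.3321 -0.4128 -1.046 ]
n tool [-0.2876 -0.0048 -0.9577] world [-0.2861  0.0118  0.9581] tilt about y (world) 0.2901777544255352 about x 0.01235970078985522 N 7456 9143
((2.156871795654297, -0.27756690979003906), (61.459129333496094, 46.23410415649414), 89.28765106201172) x range -20.916323 25.59123
top ctr tool [ 0.0001 -0.      0.0089] underside ctr tool [0.0024 0.     0.0166] world [ 0.455  -0.2046  0.065 ]
long axis world [-0.0286 -0.9996  0.0038]
```

The fast press overshot to 0.290 rad against the 0.203 needed. I'll ease it back by pressing the low edge gently on free desk.

```bash
python3 -m inch '{"travel":[[-0.0037,0.03,0],[-0.0037,0.06,0],[-0.0037,0.07,0.02],[-0.0037,0.07,0.04],[-0.0037,0.07,0.05],[-0.0037,0.07,0.05],[-0.0037,0.07,0.05],[-0.0037,0.07,0.05],[-0.0037,0.07,0.05]],"spin":[0,0,0,0,0,0,0,0,0]}' 1 25
python3 - <<'E'
from h import *
for k in range(3):
    optics.read_camera("top"); s=robot.read_state(); print(s["tool_pos"],s["force"])
E
```

```text
t: 22.67
tool_pos: [0.4485, -0.275, 0.0339]
orientation: [3.14, -0.042, 0.002]
force: [1.3, -0.8, -0.7]
opening: 0.0637
gripper_force: 25.0
[ 0.4486 -0.2751  0.034 ] [-1.2784  0.0803 -1.7412]
[ 0.4485 -0.2751  0.0339] [-0.7257 -0.0694 -0.4304]
[ 0.4484 -0.2751  0.0338] [ 0.1983  0.1902 -1.1696]
```

```bash
python3 -m inch '{"travel":[[0,0,0.003],[0,0,0.006],[0,0,0.008],[0,0,0.0095],[0,0,0.0105],[0,0,0.0112],[0,0,0.0118],[0,0,0.012],[0,0,0.012],[0,0,0.012]],"spin":[0,0,0,0,0,0,0,0,0,0]}'
python3 tilt.py w12 | tail -5
```

```text
t: 23.65
tool_pos: [0.4479, -0.2747, 0.0213]
orientation: [-3.141, 0.043, -0.0]
force: [-2.8, 3.8, 6.6]
opening: 0.0636
gripper_force: 25.0
t 23.65 tcp [ 0.4479 -0.2747  0.0213] ori [-3.141   0.0427 -0.0002] q [-0.648   0.1488  1.883   0.0004  1.1099  0.9497] cam [ 0.5211 -0.277   0.1697] cam in tool [ 0.0733  0.0002 -0.1484] camz in tool [-0.2614 -0.0005  0.9652] open 0.0636084823446761 25.002704858779907 F [-2.8185  3.7577  6.5622]
n tool [-0.119   0.0013 -0.9929] world [-0.1191  0.0016  0.9929] tilt about y (world) 0.11939607774970358 about x 0.001610290875560162 N 2757 13311
((-10.146845817565918, 2.265340805053711), (61.02593231201172, 46.30314636230469), 89.90511322021484) x range -33.343563 13.023199
top ctr tool [ 0.0007 -0.      0.011 ] underside ctr tool [ 0.0017 -0.      0.019 ] world [ 0.4496 -0.2747  0.0024]
long axis world [-0.027  -0.9996 -0.0016]
```

```bash
python3 -m inch '{"travel":[[0,0,-0.005],[0,0,-0.02],[0,0,-0.04],[0,0,-0.05],[0,0,-0.05],[0,0,-0.05],[0,0,-0.05]],"spin":[0,0,0,0,0,0,0]}' 1 45
python3 tilt.py w13 | tail -5
```

```text
t: 24.28
tool_pos: [0.4472, -0.2745, 0.0698]
orientation: [-3.141, 0.043, 0.001]
force: [-0.7, -0.6, -1.3]
opening: 0.0633
gripper_force: 45.0
t 24.2833 tcp [ 0.4472 -0.2745  0.0698] ori [-3.1407  0.0427  0.0013] q [-0.6483  0.0761  1.8614 -0.      1.2051  0.9497] cam [ 0.5206 -0.2768  0.2181] cam in tool [ 0.0733  0.0002 -0.1484] camz in tool [-0.2615 -0.0006  0.9652] open 0.0632616396503672 44.99875366687775 F [-0.6507 -0.6145 -1.2574]
n tool [-0.2722 -0.0059 -0.9622] world [-0.2711  0.0127  0.9625] tilt about y (world) 0.27456189024280225 about x 0.013242265063995807 N 7527 9144
((1.9818077087402344, 0.0626068115234375), (61.211891174316406, 45.71415328979492), 89.81846618652344) x range -20.862696 24.905977
top ctr tool [0.0001 0.0001 0.0088] underside ctr tool [0.0023 0.0001 0.0165] world [ 0.4494 -0.2747  0.0532]
long axis world [-0.0288 -0.9996  0.0051]
```

```bash
python3 -m inch '{"travel":[[0,0,0.02],[0,0,0.04],[0,0,0.045],[0,0,0.048],[0,0,0.0495],[0,0,0.0505],[0,0,0.0515],[0,0,0.0522],[0,0,0.0522],[0,0,0.0522]],"spin":[0,0,0,0,0,0,0,0,0,0]}' 1 25
python3 -m inch '{"travel":[[0,0,-0.005],[0,0,-0.02],[0,0,-0.04],[0,0,-0.05],[0,0,-0.05],[0,0,-0.05],[0,0,-0.05]],"spin":[0,0,0,0,0,0,0]}' 1 45
python3 tilt.py w14 | tail -5
```

```text
t: 25.17
tool_pos: [0.4476, -0.2744, 0.0192]
orientation: [-3.14, 0.043, 0.001]
force: [-1.9, 4.1, 5.4]
opening: 0.064
gripper_force: 25.0
t: 25.75
tool_pos: [0.4473, -0.2746, 0.0677]
orientation: [-3.141, 0.043, 0.001]
force: [-1.2, 0.8, -0.7]
opening: 0.0637
gripper_force: 45.0
t 25.75 tcp [ 0.4473 -0.2746  0.0677] ori [-3.1408  0.0427  0.0011] q [-0.6483  0.0789  1.8625 -0.      1.201   0.9497] cam [ 0.5206 -0.2769  0.216 ] cam in tool [ 0.0733  0.0002 -0.1483] camz in tool [-0.2615 -0.0005  0.9652] open 0.06373524730642144 44.99313175678253 F [-1.1898  0.8494 -0.6836]
n tool [-0.19   -0.006  -0.9818] world [-0.1891  0.0107  0.9819] tilt about y (world) 0.19022645089561302 about x 0.01087932077089794 N 7912 9461
((1.7347240447998047, -0.18233871459960938), (61.074031829833984, 46.291648864746094), 89.67949676513672) x range -21.521343 24.809038
top ctr tool [-0.0003 -0.      0.0085] underside ctr tool [0.0012 0.     0.0163] world [ 0.4485 -0.2747  0.0514]
long axis world [-0.0283 -0.9996  0.0054]
```

```bash
python3 -m inch '{"travel":[[0,0,-0.02],[0,0,-0.05],[0,-0.01,-0.085],[0.005,-0.03,-0.12],[0.01,-0.055,-0.15],[0.015,-0.085,-0.165],[0.018,-0.115,-0.17],[0.021,-0.145,-0.17],[0.024,-0.175,-0.17],[0.027,-0.205,-0.17]],"spin":[0,0,0,0,0,0,0,0,-0.01,-0.0236]}' 1 50
python3 -m inch '{"travel":[[0.003,-0.03,0],[0.005,-0.06,0],[0.007,-0.09,0],[0.009,-0.12,0],[0.011,-0.15,0],[0.012,-0.18,0],[0.012,-0.205,0],[0.012,-0.222,0],[0.012,-0.232,0],[0.012,-0.237,0]],"spin":[0,0,0,0,0,0,0,0,0,0]}'
python3 -m inch '{"travel":[[0,0,0],[0,0,0],[0,0,0],[0,0,0],[0,0,0],[0,0,0]],"spin":[0,0,0,0,0,0]}'
python3 tilt.py w15
```

```text
t: 26.63
tool_pos: [0.4798, -0.0692, 0.2374]
orientation: [-3.141, 0.005, 0.002]
force: [0.1, 0.2, -2.0]
opening: 0.0635
gripper_force: 50.0
t: 27.47
tool_pos: [0.4925, 0.1674, 0.2373]
orientation: [3.141, -0.003, -0.003]
force: [-0.2, -1.1, -1.6]
opening: 0.0632
gripper_force: 50.0
t: 27.97
tool_pos: [0.4932, 0.1657, 0.2386]
orientation: [3.142, -0.007, 0.0]
force: [0.3, 1.2, -1.6]
opening: 0.063
gripper_force: 50.0
t 27.9667 tcp [0.4932 0.1657 0.2386] ori [ 3.1416 -0.007   0.0003] q [ 0.2256 -0.0877  1.7041 -0.0001  1.525   1.8009] cam [0.5664 0.1652 0.3869] cam in tool [ 0.0733  0.0002 -0.1484] camz in tool [-0.2615 -0.0005  0.9652] open 0.06302390767582837 49.99303936958313 F [ 0.3073  1.224  -1.5964]
n tool [-0.188  -0.0065 -0.9821] world [-0.1882  0.0073  0.9821] tilt about y (world) 0.18930349634435015 about x 0.007463543584415006 N 7916 9385
((1.5568733215332031, -0.21027374267578125), (61.22906494140625, 45.847373962402344), 89.5378189086914) x range -21.580532 24.651072
top ctr tool [-0.0001 -0.      0.0084] underside ctr tool [0.0014 0.     0.0163] world [0.4946 0.1657 0.2223]
long axis world [-0.0057 -1.      0.0064]
```

```bash
python3 -m inch '{"travel":[[0.003,-0.003,0.005],[0.0056,-0.0061,0.0103],[0.0056,-0.0061,0.0103],[0.0056,-0.0061,0.0103],[0.0056,-0.0061,0.0103],[0.0056,-0.0061,0.0103],[0.0056,-0.0061,0.0103],[0.0056,-0.0061,0.0103]],"spin":[0,0,0,0,0,0,0,0]}'
python3 tilt.py w16
python3 - <<'E'
from h import *
im,d=optics.read_camera("scene"); cv2.imwrite("pics/sc2.png",cv2.resize(im[100:330,150:380],None,fx=2.6,fy=2.6)[...,::-1]); print(robot.read_state()["dq"])
E
```

```text
t: 28.68
tool_pos: [0.4988, 0.1724, 0.2284]
orientation: [-3.142, 0.005, -0.001]
force: [-0.3, 0.6, 0.4]
opening: 0.0632
gripper_force: 50.0
t 28.6833 tcp [0.4988 0.1724 0.2284] ori [-3.1415  0.0055 -0.0006] q [ 0.2356 -0.0626  1.6988 -0.      1.5051  1.8099] cam [0.572  0.1719 0.3768] cam in tool [ 0.0733  0.0002 -0.1483] camz in tool [-0.2615 -0.0005  0.9652] open 0.0632217393005915 49.993042945861816 F [-0.2771  0.5912  0.442 ]
n tool [-0.1888 -0.0068 -0.982 ] world [-0.1892  0.0074  0.9819] tilt about y (world) 0.1903074373103199 about x 0.007539083591526373 N 8023 9521
((1.7895488739013672, -0.3240337371826172), (45.88791275024414, 61.17257308959961), 0.2044176459312439) x range -21.11281 24.792173
top ctr tool [-0.0001  0.0001  0.0085] underside ctr tool [0.0014 0.0002 0.0163] world [0.5002 0.1722 0.2121]
long axis world [-0.0048 -1.      0.0066]
[-0.0003 -0.0015  0.0027  0.0017  0.0007  0.    ]
```

View pics/sc2.png

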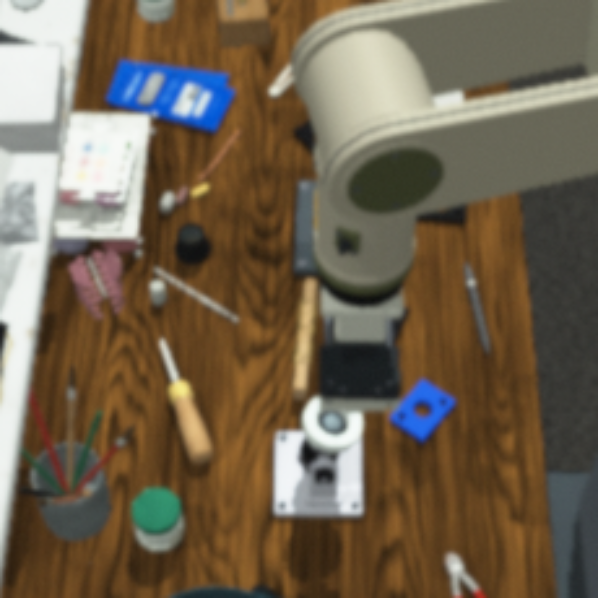

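The scene crop shows the gripper above the lens (335,420), with the near finger hiding the die. The brush, loupe, blue look-alike and tools are where they were. The wrist fit puts the underside within 1 mm and about 1° of the focus pose, and the arm is still.

```bash
python3 -c "
from plant import close_job
print(close_job())"
```

```text
the job is handed in; nothing more can be done
None
```

I handed the job in at about 29 s: the strap is swung clear and the top die is held steady at the camera focus, within about 1 mm and 1° by my own measurement. The other two dies were left on the dowels, though I last checked them before pivoting the die against the jig plate.

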